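Open the bench fuel can

TASK

Open the fuel can for refilling: lift the folded tab on its cap until it stands up, then turn the cap gently anticlockwise (seen from above) until you feel it spring free of the neck, without forcing it past its stop or pulling before it is free. Lift the cap out and set it down gently, upright on its plug, in the shallow metal tray, let go of it, and leave the other things on the bench alone.

Things in the scene. Friction and masses are not known exactly. Their poses are not given: they have to be found in the camera images.
- can: grey rectangular fuel can, fixed, 156 x 106 mm on plan, flat top 105 mm above the bench. Origin: centre of its underside; z up; x along its long side. A round steel neck (radius 26 mm, 14 mm high) stands at the centre of the top; the cap closes it.
- pins (a point): point midway between the tops of two upright steel keeper pins fixed to the can's top, axes as the can's. Pins are 5 mm thick, 33 mm high above the can's top, 29 mm from the cap axis towards the can's +x, 15 mm either side (along y). The folded tab lies between them with 1.5 mm play each side, so the cap cannot turn until the tab is up.
- cap: black bayonet screw cap, about 0.1 kg, closed at the start with axes parallel to the can's. Origin: centre of the underside of its plug, then 111 mm above the bench; z up along its axis. Plug radius 12.5 mm with two lugs out to 18 mm radius; above it a disc of radius 24 mm, 9 to 22 mm above the origin; two ears up to 30 mm, 15.5 mm from the axis along y, carry the tab.
- neck_mouth (a point): centre of the neck's rim, 119 mm above the bench. A spring inside pushes the cap up with some 11 to 14 N; while locked the neck takes it. After 40 to 75 degrees anticlockwise (unseen, varies) the lugs come free: an upward push of 8 to 13 N then comes on what holds the cap, or it rises 6 mm. Free for 6 degrees either way; firm stop 4 degrees past the middle, where it is still free to lift. It leaves the neck 15 mm up.
- tab (a joint): angle of the flat steel tab on the cap, rad: 0 folded flat on the disc (starts at 0 to 0.12), 1.57 standing upright on the cap axis, end stop 1.65. The hinge runs along the cap's y axis. Stiff hinge of 0.05 N m: the tab stays where it is left.
- cap_hinge (a point): middle of the tab's hinge, on the cap axis, 26 mm above the cap's origin; axes as the cap's.
- tab_end (a point): middle of the tab's free end, 48 mm from the hinge; its x axis points from the hinge along the tab to this end, its y along the hinge. The tab is 22 mm wide (y) and 8 mm thick, centred on this x axis. Folded, it points to the can's +x, and its last 16 mm stand out beyond the keeper pins with 28 mm of free height under them.
- tray: shallow square metal tray, 150 x 150 mm outside, 22 mm high, walls and floor 4 mm thick, fixed, empty. Origin: centre of its underside; z up.
- glue: white glue bottle, 40 mm across, 105 mm high, standing loose. Origin: centre of its underside. To be left alone.
- jar: glass jar with steel lid, 56 mm across, 60 mm high, standing loose. Origin: centre of its underside. To be left alone.
- driver: screwdriver lying loose on the bench. To be left alone.
Things that resemble listed ones, but are neither listed nor needed, are in the scene too. What is meant by the tray is not brown or pink, and is the smaller of those in its own colour.

How it is judged (in metres and radians):
On the way, in this order (a step that is already met when the one before it is completed fails the run):
1. the tab is lifted up while the cap is still closed (value of joint tab above 1.15 rad and angle between the x axis of cap and the x axis of can, either way round below 0.25 rad and z of cap in the frame of can below 0.114 m), for 0.1 s.
2. the cap is turned free in the neck (angle between the x axis of cap and the x axis of can, either way round above 0.5 rad and z of cap in the frame of can below 0.122 m), for 0.1 s.
3. the cap is lifted out of the neck (z of cap in the frame of can above 0.135 m), for 0.1 s.
At the end, for the whole second after the job is handed in: The cap stands upright (within 0.15 rad) on the tray's floor, its axis inside the tray (within 55 mm of the tray's centre along each of its sides), at rest and released (x of cap in the frame of tray between -0.055 and 0.055 m and y of cap in the frame of tray between -0.055 and 0.055 m and z of cap in the frame of tray below 0.01 m and angle between cap's own z axis and vertical below 0.15 rad and linear speed of cap below 0.02 m/s and contact force between the fingers and cap below 0.1 N); the robot touches nothing.
It fails at once if the cap is forced against the can or its neck (more than 55 N in all, some 28 N of it from the spring) (contact force between cap and can above 55 N).
It fails at once if the cap is dropped or pressed hard into the tray (touching it at over 0.4 m/s, or with more than 60 N) ((contact force between cap and tray above 0.5 N and linear speed of cap above 0.4 m/s) or contact force between cap and tray above 60 N).
It fails at once if a bystander is moved more than 30 mm (distance of any of glue, jar, driver from where it was at the start of the episode above 0.03 m).
It also fails if it takes over 72 s, if anything falls off the work surface, if the arm or the gripper's body presses on something with over 40 N, if the wrist force passes 120 N, or if a joint passes its speed limit or range.

ROBOT

A 6-joint arm with a two-finger parallel gripper is mounted at the origin on the work surface. World frame = base frame: x ahead of the robot, y to its left, z up, the work surface at z = 0. Lengths are in mm, angles in rad, forces in N, time in s.
With the tool pointing down it reaches from about 375 to 750 mm from the base axis. Payload 9 kg.
Tool frame: the origin (TCP) lies on the centre line of the jaws, within the pads' length; the fingertips stand env.tcp_to_tips ahead of it and the grasp point (between the pads) lies 6 mm ahead of it (env.tcp_to_tips is the distance from the TCP to the fingertips, in mm); z points along the fingers, y is the line along which they close (so a half turn about z gives the same grasp; the last joint's range is limited). The gripper opens to 85 mm and grips with 20 to 120 N. Pads are 22 mm wide; open, the fingers measure 114 mm over their backs; the gripper's body (76 mm by 85 mm) begins 54 mm behind the grasp point. The pads swing forward as they close: fully open they stand 13 mm farther back than shut.
Start: joints at [-1.516, 0.104, 0.097, 1.564, 0, 1.353], TCP at [161.666, -577.839, 256.331] pointing down, gripper open.
Joint ranges: [-2.99, 2.99], [-0.84, 1.86], [-1.1, 1.16], [-1.84, 2.11], [-1.51, 1.56], [-3.14, 3.14]. Speed limits (rad/s): [2.22, 2.22, 2.57, 3.14, 3.14, 3.14].

INTERFACE

Orientations are given as a rotation vector (axis times angle).
In Python, from bench import monitor, eyes, finish_job, env gives the robot as it stands.
- The arm moves only by the tool apply_moves, never from a script. Its argument "steps" is a list of rows, each a list of 7 numbers: the shift along the world's x, y, z each as a share of 30 cm, from -1 to 1, then the turn, a rotation vector about the world's x, y, z each as a share of 180 degrees, from -1 to 1, then the closure, from 0 (fully open) to 1 (shut). In form: [[dx, dy, dz, ax, ay, az, gripper], ...]. A call has 1 to 12 rows; each row is the pose to reach, as a shift and turn from the pose commanded when the call began, turning the shorter way round; what a row does not reach only later rows make up. A row lasts 1/12 s, in which the tool goes at most 41.7 mm and 7.16 degrees, less where a joint would pass 70% of its speed; a pose out of reach is approached as far as the arm can. A call with a number of a shift or a turn outside -1 to 1 is refused whole. A call with a gripper value outside its range is refused whole. The fingers move at their own pace and stop on an object; "newtons" is the grip in N (left out, the last holds). Time passes only in rows, so rows that repeat a pose let the fingers close. It gives the time, the measured TCP pose, the force, the opening and the grip force at its end, in the units of the state.
- monitor.state(): the state, without advancing time (a new reading comes with each control period).
- eyes.capture(name): name is "scene" or "side" or "wrist"; returns (picture, depth): 384x512x3 uint8, blue, green, red; 384x512 float32, mm along the optical axis (not along the pixel's ray), 0 where there is no reading.
- eyes.get_calibration(name): a dict with "intrinsics" (3x3 intrinsics, pixels), "world_from_camera" (4x4, takes a point from camera to world coordinates); the wrist camera has in their place "tool_from_camera" (4x4, takes a point from camera to tool coordinates, whose origin is the TCP and whose axes are the flange's). Camera axes: x right, y down, z forward; pixel columns grow to the right and rows downward; lengths in mm; the calibration is good to about 2 mm. A picture is of the moment at which its call begins: read the wrist's pose just before it. get_calibration takes no time and is no camera call.
- finish_job(): hands the job in; it is judged then, once.
Trained networks look in the newest picture that a camera, given by its name, has taken for a name from the list of things; names that differ only in an ending like _2 or _b are one class to them, and where a whole thing is asked for, a point or a joint stands for the part that bears it (a point fixed in the world has none). Each returns a list of dicts, best first, with "p" (0 to 1); they miss things now and then, are a little off and sometimes report something else, mostly with a low value. They report only what shows in the picture. A call takes as long as a camera call. They do not tell look-alikes from the thing itself.
- eyes.look_for(camera, target): "location" ([row, column] in pixels, amid what is visible of it).
The state is a dict: "time": time; "joint_pos": joint angles; "dq": joint speeds; "effort": joint torques, N m; "position": TCP position; "ee_rot": TCP orientation; "contact_force": force on the tool from outside, world axes, zero at the start; "wrist_torque": the same for the moment, N m; "grip_width": opening from 0.0 (shut) to 1.0 (fully open); "grip_force": force on a finger pad.
Only numpy, scipy, OpenCV 4.12 (cv2) and the standard library are available. Lean on these libraries where they do the work, as an engineer would, in place of code of your own. Each camera call takes 0.05 s, during which the arm holds its last target. There are 200 camera calls.

## Working session

There is one attempt and no reset: what is moved stays moved. The work goes in short steps, Python scripts to look and compute and a tool call to move; the robot and the scene stay as the last step left them, time stands still between calls to the robot, and variables do not carry over. Pictures are saved under pics/ and viewed, at most 10 in all, crops included, and the job is handed in when it is done.

Besides the shell and the picture viewer there is one more tool, called after ">>>" by a JSON object that holds its "name" and its "arguments", one argument or row to a line. apply_moves: Moves the arm, as the interface text tells. Its arguments: {"type":"object","properties":{"steps":{"type":"array","items":{"type":"array","items":{"type":"number","minimum":-1,"maximum":1}}},"newtons":{"type":"number"}},"required":["steps"]}

```bash
mkdir -p pics; ls; cat > h.py <<'E'
import numpy as np, cv2
from scipy.spatial.transform import Rotation as R
from bench import monitor, eyes, finish_job, env
def cam(name):
    s=monitor.state(); im,d=eyes.capture(name); c=eyes.get_calibration(name)
    K=np.array(c["intrinsics"])
    if "world_from_camera" in c: T=np.array(c["world_from_camera"])
    else:
        W=np.eye(4); W[:3,:3]=R.from_rotvec(s["ee_rot"]).as_matrix(); W[:3,3]=s["position"]; T=W@np.array(c["tool_from_camera"])
    return im,d,K,T
def cloud(d,K,T):
    v,u=np.indices(d.shape); P=np.stack([(u-K[0,2])/K[0,0]*d,(v-K[1,2])/K[1,1]*d,d],-1)
    P=P@T[:3,:3].T+T[:3,3]; P[d<=0]=np.nan; return P
E
python3 - <<'E'
from h import *
s=monitor.state(); print(s, env.tcp_to_tips)
ims=[]
for n in ("scene","side"):
    im,d,K,T=cam(n); P=cloud(d,K,T); np.savez(f"{n}.npz",im=im,d=d,K=K,T=T); ims.append(im)
    print(n,T.round(2).tolist())
    for t in ("can","cap","tray","tab_end","glue","jar","driver"):
        for o in eyes.look_for(n,t)[:4]:
            r,c=map(int,o["location"]); print(t,round(o["p"],2),r,c,P[r,c].round(0))
    cv2.imwrite(f"pics/{n}.png",im)
E
```

```text
pics
{'time': 0.0, 'joint_pos': array([-1.51568733e+00,  1.04698726e-01,  9.64512657e-02,  1.56388216e+00,
        1.45922273e-05,  1.35312798e+00]), 'dq': array([ 0.00109579, -0.00012296,  0.00099434, -0.00131876,  0.00108185,
        0.0008676 ]), 'effort': array([-4.01667703e-04, -5.56930232e+01,  5.03648472e+01,  1.70271745e-02,
       -3.35388650e-04, -2.60343427e-07]), 'position': array([ 161.65891279, -577.50171577,  255.51272304]), 'ee_rot': array([-3.11110279e+00, -4.26969931e-01, -1.92803503e-04]), 'contact_force': array([ 0.00520955, -0.11569256, -0.84995742]), 'wrist_torque': array([-0.01508954,  0.04687099, -0.01432948]), 'grip_force': 0.0, 'grip_width': 0.9981806381634292} 25.0
scene [[0.68, 0.38, -0.63, 1182.7], [0.74, -0.36, 0.57, -747.9], [-0.01, -0.85, -0.52, 648.45], [0.0, 0.0, 0.0, 1.0]]
can 0.74 174 312 [558.  53.  83.]
can 0.72 270 303 [ 788. -248.   26.]
cap 0.69 150 315 [527. 100. 143.]
cap 0.25 172 309 [543.  57.  83.]
tray 0.86 242 112 [ 340. -539.    7.]
tray 0.83 250 218 [ 570. -343.    7.]
tray 0.79 187 197 [ 254. -197.    5.]
tray 0.6 211 272 [ 538. -108.    5.]
tab_end 0.72 172 311 [553.  55.  88.]
tab_end 0.53 152 313 [520.  98. 134.]
glue 0.55 196 391 [789. 148.  64.]
jar 0.67 221 347 [767. -43.  57.]
driver 0.74 269 302 [ 785. -249.   28.]
side [[-0.98, -0.1, 0.14, 363.76], [-0.17, 0.63, -0.75, 642.78], [-0.01, -0.77, -0.64, 802.83], [0.0, 0.0, 0.0, 1.0]]
can 0.62 286 245 [477. 164. 103.]
cap 0.58 261 237 [503. 124. 141.]
tray 0.84 228 239 [ 554. -113.    4.]
tray 0.79 184 244 [ 583. -338.    2.]
tray 0.62 226 316 [ 314. -161.    6.]
tray 0.56 154 304 [ 379. -567.    5.]
tab_end 0.44 255 230 [523. 112. 144.]
glue 0.64 284 133 [765. 176.  59.]
jar 0.57 237 165 [747.   4.  53.]
driver 0.73 192 182 [ 782. -233.   23.]
```

```bash
python3 -c "
import cv2,numpy as np
a=np.vstack([cv2.imread('pics/scene.png'),cv2.imread('pics/side.png')]);cv2.imwrite('pics/both.png',cv2.resize(a,(800,1200))[:, :]) 
"
```

```text
(no output)
```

View pics/scene.png

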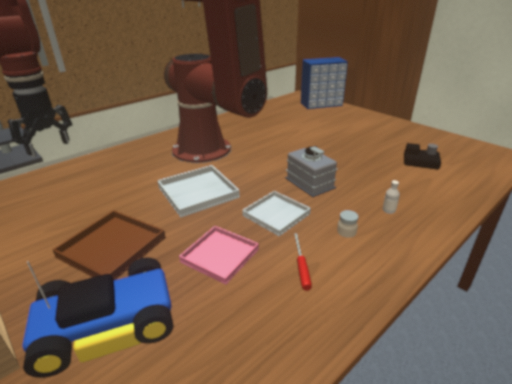

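View pics/side.png

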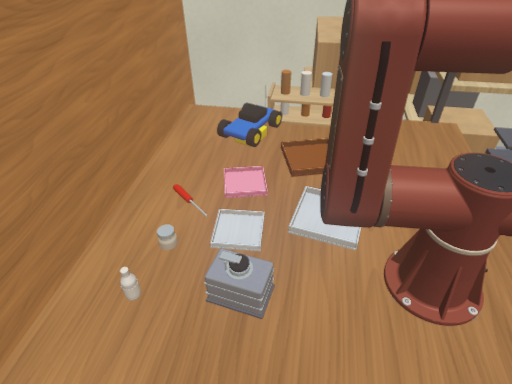

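The scene picture shows the can with its cap at (row 155, col 312). The small grey tray is at (212, 277), with the larger one at (190, 198). The side picture shows the cap at (263, 238), its tab pointing left (about world +x), and the tray at (229, 239).

```bash
python3 - <<'E'
from h import *
c=eyes.get_calibration("wrist"); print(np.array(c["tool_from_camera"]).round(3).tolist(), np.array(c["intrinsics"]).tolist())
for n in ("scene","side"):
    z=np.load(n+".npz"); P=cloud(z["d"],z["K"],z["T"]); 
    def rect(cx,cy,r,z0,z1):
        m=(abs(P[...,0]-cx)<r)&(abs(P[...,1]-cy)<r)&(P[...,2]>z0)&(P[...,2]<z1); q=P[m]
        return len(q),np.median(q,0).round(1),cv2.minAreaRect(q[:,:2].astype(np.float32))
    print(n,"cantop",rect(505,125,130,97,112)); print("tray wall",rect(548,-110,110,10,30)); print("cap",rect(505,125,60,118,160))
    print("tabtop", rect(505,125,70,140,150))
E
```

```text
[[-0.002, -0.96, -0.281, 71.72], [1.0, -0.002, -0.001, -0.496], [0.0, -0.281, 0.96, -119.323], [0.0, 0.0, 0.0, 1.0]] [[315.0369585797836, 0.0, 251.23272924039904], [0.0, 315.0369585797836, 189.29058369627498], [0.0, 0.0, 1.0]]
scene cantop (500, array([529.7,  90.6, 105.9]), ((502.4140319824219, 111.85772705078125), (99.94462585449219, 148.68336486816406), 79.12178039550781))
tray wall (581, array([ 560.4, -117.5,   18.7]), ((554.8118286132812, -108.57431030273438), (152.49957275390625, 153.61721801757812), 4.7926154136657715))
cap (165, array([515. ,  99.7, 134.9]), ((513.7012329101562, 106.88824462890625), (41.2238883972168, 72.57744598388672), 85.77278900146484))
tabtop (57, array([525.2, 106.2, 143.1]), ((524.9498291015625, 108.68290710449219), (28.909318923950195, 49.839813232421875), 88.9676742553711))
side cantop (1497, array([480.6, 135.8, 104.5]), ((500.1275329589844, 117.39277648925781), (101.81424713134766, 147.63134765625), 80.39665222167969))
tray wall (434, array([555.9, -78.9,  18.8]), ((553.4600830078125, -104.60531616210938), (150.074951171875, 153.88868713378906), 4.386015892028809))
cap (446, array([505.4, 120.8, 134. ]), ((510.63397216796875, 112.42367553710938), (48.95663833618164, 74.23587799072266), 63.86256790161133))
tabtop (148, array([523.3, 113.4, 141.6]), ((523.37060546875, 114.48126983642578), (30.604984283447266, 50.85112762451172), 82.7694091796875))
```

>>> {"name": "apply_moves", "arguments": {
  "steps": [
    [0.75,0.8,0.1,0,0,0.417,0],
    [0.75,0.8,0.1,0,0,0.417,0],
    [0.75,0.8,0.1,0,0,0.417,0],
    [0.75,0.8,0.1,0,0,0.417,0],
    [0.75,0.8,0.1,0,0,0.417,0],
    [0.75,0.8,0.1,0,0,0.417,0],
    [0.75,0.8,0.1,0,0,0.417,0],
    [0.75,0.8,0.1,0,0,0.417,0],
    [0.75,0.8,0.1,0,0,0.417,0],
    [0.75,0.8,0.1,0,0,0.417,0],
    [0.75,0.8,0.1,0,0,0.417,0],
    [0.75,0.8,0.1,0,0,0.417,0]
  ]
}}

```text
time: 1.8
position: [386.9, -337.5, 286.5]
ee_rot: [2.204, 2.238, -0.0]
contact_force: [0.1, -0.5, -0.3]
grip_width: 1.003
grip_force: 0.0
```

>>> {"name": "apply_moves", "arguments": {
  "steps": [
    [0.39,1,-0.1,0,0,0.441,0],
    [0.39,1,-0.1,0,0,0.441,0],
    [0.39,1,-0.1,0,0,0.441,0],
    [0.39,1,-0.1,0,0,0.441,0],
    [0.39,1,-0.1,0,0,0.441,0],
    [0.39,1,-0.1,0,0,0.441,0],
    [0.39,1,-0.1,0,0,0.441,0],
    [0.39,1,-0.1,0,0,0.441,0],
    [0.39,1,-0.1,0,0,0.441,0],
    [0.39,1,-0.1,0,0,0.441,0],
    [0.39,1,-0.1,0,0,0.441,0],
    [0.39,1,-0.1,0,0,0.441,0]
  ]
}}

```text
time: 2.8
position: [503.7, -37.7, 256.3]
ee_rot: [0.266, 3.13, 0.0]
contact_force: [1.6, -0.1, 0.2]
grip_width: 0.999
grip_force: 0.0
```

>>> {"name": "apply_moves", "arguments": {
  "steps": [
    [0,0.5,0,0,0,0,0],
    [0,0.5,0,0,0,0,0],
    [0,0.5,0,0,0,0,0],
    [0,0.5,0,0,0,0,0],
    [0,0.5,0,0,0,0,0],
    [0,0.5,0,0,0,0,0],
    [0,0.5,0,0,0,0,0]
  ]
}}

```text
time: 3.38
position: [503.7, 111.7, 256.3]
ee_rot: [0.277, 3.129, -0.0]
contact_force: [-0.7, 0.5, 0.5]
grip_width: 1.003
grip_force: 0.0
```

```bash
python3 - <<'E'
from h import *
s=monitor.state(); print(s["time"],s["position"],s["ee_rot"],s["joint_pos"],s["contact_force"])
im,d,K,T=cam("wrist"); np.savez("w1.npz",im=im,d=d,K=K,T=T); cv2.imwrite("pics/w1.png",im)
P=cloud(d,K,T)
q=P[(P[...,2]>100)&(P[...,2]<110)&(abs(P[...,0]-505)<130)]; print("cantop",len(q),np.median(q[:,2]),cv2.minAreaRect(q[:,:2].astype(np.float32)))
m=(P[...,2]>137)&(P[...,2]<150)&(np.hypot(P[...,0]-510,P[...,1]-113)<60); q=P[m]; v,u=np.where(m); print("tab",len(q),u.min(),u.max(),v.min(),v.max(),np.median(q,0),cv2.minAreaRect(q[:,:2].astype(np.float32)))
for t in("tab_end","cap_hinge","cap","neck_mouth","pins"):
    for o in eyes.look_for("wrist",t)[:2]:
        r,c=map(int,o["location"]); print(t,round(o["p"],2),r,c,P[r,c].round(1))
E
```

```text
3.3833 [503.71646492 111.66327777 256.30970424] [ 2.77115047e-01  3.12934327e+00 -3.28924774e-04] [-3.56414637e-02 -1.52519005e-01 -1.55565092e-01  1.56775773e+00
 -2.09296148e-04  1.41005236e-01] [-0.6636995   0.48791422  0.45902551]
cantop 13396 106.62843640564896 ((502.3748779296875, 117.92335510253906), (99.34107971191406, 147.96104431152344), 80.44319915771484)
tab 1934 237 279 184 247 [521.95970551 114.38433753 143.31747585] ((524.5, 113.95673370361328), (33.9495849609375, 51.52149963378906), 79.88892364501953)
tab_end 0.67 214 260 [521.8 115.9 143.3]
tab_end 0.15 150 254 [476.6 119.4 109.1]
cap_hinge 0.64 191 257 [503.  116.8 142.5]
cap 0.61 191 258 [503.  117.6 142.9]
neck_mouth 0.79 153 254 [477.7 119.2 117.5]
pins 0.82 152 255 [nan nan nan]
```

View pics/w1.png

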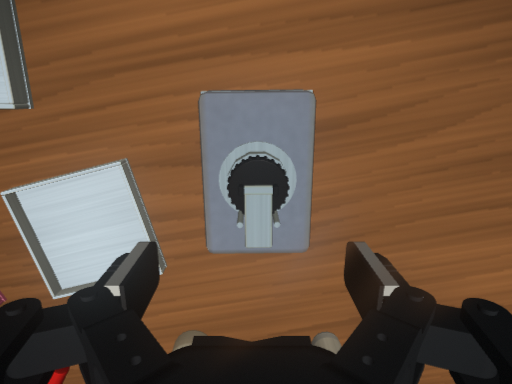

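The wrist picture shows the tab at rows 185–247, cols 245–272, pointing away from the robot. The pins are at (224, 240) and (224, 277), and the small tray is at lower left.

```bash
python3 - <<'E'
from h import *
z=np.load("w1.npz"); P=cloud(z["d"],z["K"],z["T"]); im=z["im"]
s=monitor.state(); M=R.from_rotvec(s["ee_rot"]).as_matrix()
Q=(P-s["position"])@M   # tool coords
m=(Q[...,0]<40)&(Q[...,0]>-70)&(abs(Q[...,1])<45)
for v in range(184,254,5):
    k=m[v]&(P[v,:,2]>137); u=np.where(k)[0]
    if len(u): print(v,u.min(),u.max(),"toolx",Q[v,u,0].mean().round(1),"tooly",Q[v,u[0],1].round(1),Q[v,u[-1],1].round(1),"z",P[v,u,2].mean().round(1), "bright cols",[int(x) for x in (np.where(im[v,225:290].mean(-1)>140)[0][[0,-1]]+225)] if (im[v,225:290].mean(-1)>140).any() else "")
q=Q[(P[...,2]>100)&(P[...,2]<110)&m.astype(bool)|((P[...,2]>100)&(P[...,2]<110)&(abs(P[...,0]-505)<100))]
print(np.nanmin(q[:,:2],0),np.nanmax(q[:,:2],0))
print("tool axes",M.round(3).tolist())
E
```

```text
184 274 275 toolx 5.8 tooly 18.6 19.4 z 137.1 bright cols [225, 289]
189 239 278 toolx 3.4 tooly -8.6 21.5 z 142.6 bright cols [225, 271]
194 239 278 toolx -0.8 tooly -8.7 21.5 z 142.3 bright cols [225, 289]
199 245 272 toolx -4.6 tooly -4.1 17.0 z 143.1 bright cols [225, 289]
204 245 272 toolx -8.6 tooly -4.1 17.0 z 143.2 bright cols [229, 285]
209 245 272 toolx -12.8 tooly -4.2 17.1 z 143.2 bright cols [234, 270]
214 245 272 toolx -16.9 tooly -4.2 17.2 z 143.2 bright cols [245, 270]
219 245 272 toolx -21.1 tooly -4.3 17.3 z 143.4 bright cols [245, 271]
224 237 279 toolx -25.7 tooly -10.8 23.0 z 142.4 bright cols [237, 279]
229 245 271 toolx -29.4 tooly -4.3 16.4 z 143.8 bright cols [246, 271]
234 245 271 toolx -33.8 tooly -4.4 16.5 z 143.6 bright cols [246, 271]
239 245 271 toolx -38.0 tooly -4.4 16.5 z 144.1 bright cols [246, 271]
244 145 354 toolx -20.0 tooly -44.8 44.9 z 189.8 bright cols [246, 271]
249 141 357 toolx 9.1 tooly -44.5 44.8 z 253.9 bright cols 
[-71.56711298 -44.00769387] [76.31384158 55.99869209]
tool axes [[-0.985, 0.174, 0.0], [0.174, 0.985, 0.0], [-0.0, 0.0, -1.0]]
```

>>> {"name": "apply_moves", "arguments": {
  "steps": [
    [0.142,-0.005,-0.19,0,0,0,0.5],
    [0.142,-0.005,-0.19,0,0,0,0.5],
    [0.142,-0.005,-0.19,0,0,0,0.5],
    [0.142,-0.005,-0.19,0,0,0,0.5],
    [0.142,-0.005,-0.19,0,0,0,0.5],
    [0.142,-0.005,-0.19,0,0,0,0.5]
  ],
  "newtons": 20
}}

```text
time: 4.18
position: [546.5, 110.6, 201.0]
ee_rot: [0.272, 3.128, 0.0]
contact_force: [0.1, 0.2, 0.2]
grip_width: 0.499
grip_force: 0.0
```

```bash
python3 - <<'E'
from h import *
s=monitor.state(); print(s["time"],s["position"],s["ee_rot"],s["grip_width"])
im,d,K,T=cam("wrist"); np.savez("w2.npz",im=im,d=d,K=K,T=T); cv2.imwrite("pics/w2.png",im)
P=cloud(d,K,T); M=R.from_rotvec(s["ee_rot"]).as_matrix(); Q=(P-s["position"])@M
# fingers: tool z -20..30
f=(Q[...,2]<32)&(Q[...,2]>-10)&(abs(Q[...,0])<30)
for sgn in(-1,1):
    q=Q[f&(sgn*Q[...,1]>0)]; print(sgn,len(q),"y inner",np.percentile(abs(q[:,1]),[0,1,5,50]).round(1),"zmax",np.percentile(q[:,2],[95,99,100]).round(1),"x",np.percentile(q[:,0],[0,1,99,100]).round(1))
t=(P[...,2]>138)&(P[...,2]<150)&(Q[...,0]<60)&(abs(Q[...,1])<30); v,u=np.where(t)
for r in range(v.min(),v.max(),8):
    c=u[v==r]
    if len(c): print(r,c.min(),c.max(),Q[r,c[len(c)//2],0].round(1),Q[r,c.min(),1].round(1),Q[r,c.max(),1].round(1),P[r,c,2].mean().round(1))
E
```

```text
4.1833 [546.45742223 110.57705403 200.98943375] [2.72108186e-01 3.12782565e+00 3.22242002e-04] 0.4992900422903203
-1 1308 y inner [20.4 20.5 20.6 22.3] zmax [16.9 19.9 21.6] x [-11.8 -10.9  11.2  11.4]
1 1308 y inner [21.7 21.8 21.9 23.6] zmax [16.8 19.9 21.3] x [-11.6 -10.7  11.1  11.4]
139 274 274 48.0 13.7 13.7 138.7
147 223 276 44.3 -15.4 14.7 143.0
155 231 268 39.6 -10.9 10.2 142.9
163 231 268 34.9 -11.1 10.2 143.2
171 231 268 30.2 -11.1 10.3 143.3
179 231 268 25.6 -11.2 10.4 143.5
187 232 268 21.1 -10.7 10.4 143.7
195 221 278 16.2 -17.6 16.5 142.5
203 232 268 11.2 -10.9 10.5 143.7
211 232 268 6.0 -11.0 10.6 143.9
219 232 268 1.2 -11.1 10.6 144.2
```

View pics/w2.png

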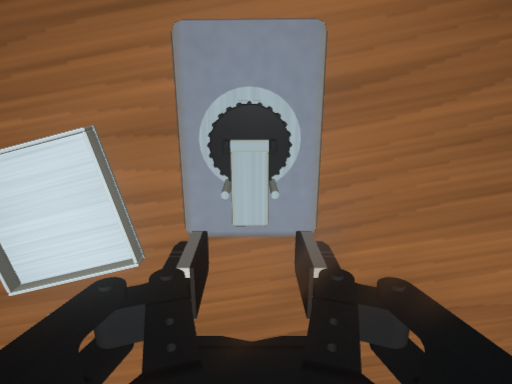

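The picture shows the tab (rows 140–226) centred between the open fingers (cols 190 and 312), with its end about level with the pads.

>>> {"name": "apply_moves", "arguments": {
  "steps": [
    [0,-0.003,-0.06,0,0,0,0.5],
    [0,-0.003,-0.11,0,0,0,0.5],
    [0,-0.003,-0.14,0,0,0,0.5],
    [0,-0.003,-0.153,0,0,0,0.5],
    [0,-0.003,-0.153,0,0,0,0.5],
    [0,-0.003,-0.153,0,0,0,0.65],
    [0,-0.003,-0.153,0,0,0,0.7],
    [0,-0.003,-0.153,0,0,0,0.74],
    [0,-0.003,-0.153,0,0,0,0.78],
    [0,-0.003,-0.153,0,0,0,0.82],
    [0,-0.003,-0.153,0,0,0,0.85],
    [0,-0.003,-0.153,0,0,0,0.85]
  ],
  "newtons": 20
}}

```text
time: 5.23
position: [546.8, 109.6, 153.9]
ee_rot: [0.272, 3.128, 0.0]
contact_force: [2.6, -0.8, 2.6]
grip_width: 0.251
grip_force: 21.9
```

>>> {"name": "apply_moves", "arguments": {
  "steps": [
    [0,0,0.013,0,0,0,0.85],
    [0,0,0.027,0,0,0,0.85],
    [-0.002,0,0.04,0,0,0,0.85],
    [-0.009,0.0015,0.052,0,0,0,0.85],
    [-0.018,0.003,0.063,0,0,0,0.85],
    [-0.026,0.0045,0.072,0,0,0,0.85],
    [-0.026,0.0045,0.072,0,0,0,0.85]
  ]
}}

```text
time: 5.82
position: [538.5, 111.1, 176.0]
ee_rot: [0.272, 3.128, -0.0]
contact_force: [1.1, -2.0, -2.4]
grip_width: 0.247
grip_force: 20.7
```

>>> {"name": "apply_moves", "arguments": {
  "steps": [
    [-0.011,0.002,0.015,0,0,0,0.85],
    [-0.022,0.004,0.029,0,0,0,0.85],
    [-0.036,0.0065,0.042,0,0,0,0.85],
    [-0.051,0.009,0.052,0,0,0,0.85],
    [-0.068,0.012,0.06,0,0,0,0.85],
    [-0.085,0.0152,0.066,0,0,0,0.85],
    [-0.101,0.018,0.069,0,0,0,0.85],
    [-0.117,0.0205,0.071,0,0,0,0.85],
    [-0.117,0.0205,0.071,0,0,0,0.85],
    [-0.117,0.0205,0.071,0,0,0,0.85]
  ]
}}

```text
time: 6.65
position: [503.7, 117.3, 197.4]
ee_rot: [0.272, 3.128, 0.0]
contact_force: [3.5, -1.9, 6.6]
grip_width: 0.253
grip_force: 20.2
```

```bash
python3 - <<'E'
from h import *
s=monitor.state(); print(s["time"],s["position"],s["joint_pos"],s["wrist_torque"])
im,d,K,T=cam("side"); cv2.imwrite("pics/s2.png",cv2.resize(im[200:330,170:330],None,fx=4,fy=4,interpolation=cv2.INTER_CUBIC))
w,d,K,T=cam("wrist"); cv2.imwrite("pics/w3.png",w)
E
```

```text
6.65 [503.69764155 117.27205068 197.42565301] [-2.45509019e-02 -1.55959223e-01 -2.65373353e-01  1.45931372e+00
  6.10468348e-06  1.48679469e-01] [-0.33711098 -0.57427266 -0.02369137]
```

View pics/w3.png

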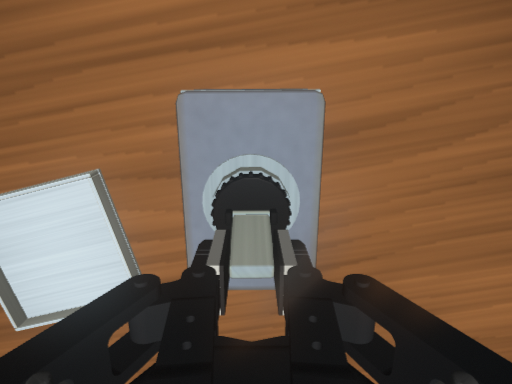

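The tab is up between the pads (rows 210–278). I'll measure its angle from depth.

```bash
python3 - <<'E'
from h import *
s=monitor.state(); im,d,K,T=cam("wrist"); P=cloud(d,K,T); M=R.from_rotvec(s["ee_rot"]).as_matrix(); Q=(P-s["position"])@M
for r in range(200,300,5): print(r,Q[r,251].round(1),P[r,251].round(1))
E
```

```text
200 [10.8  0.4 63.5] [493.4 119.5 133.9]
205 [ 8.1  0.4 62.1] [496.1 119.  135.3]
210 [ 4.3  0.4 63.7] [499.8 118.4 133.7]
215 [ 5.2  0.4 52.7] [499.  118.5 144.7]
220 [ 3.9  0.4 48.1] [500.2 118.3 149.3]
225 [ 2.7  0.4 43.7] [501.4 118.1 153.7]
230 [ 1.4  0.4 39.6] [502.6 117.9 157.8]
235 [ 0.7  0.4 34.7] [503.3 117.8 162.7]
240 [-0.6  0.4 31.4] [504.6 117.5 166. ]
245 [-1.5  0.4 27.3] [505.5 117.4 170.1]
250 [-2.1  0.4 23. ] [506.  117.3 174.4]
255 [nan nan nan] [nan nan nan]
260 [-3.6  0.4 15.6] [507.5 117.  181.8]
265 [-4.4  0.4 12.4] [508.3 116.9 185. ]
270 [-6.9  0.4 12.2] [510.8 116.4 185.2]
275 [-9.2  0.4 11.5] [513.  116.1 185.9]
280 [-61.8   0.2  90.5] [564.9 106.8 107. ]
285 [-66.3   0.2  90.7] [569.3 106.  106.8]
290 [-1.423e+02 -1.000e-01  1.972e+02] [6.444e+02 9.270e+01 5.000e-01]
295 [-1.479e+02 -1.000e-01  1.957e+02] [650.   91.7   2. ]
```

>>> {"name": "apply_moves", "arguments": {
  "steps": [
    [-0.01,0.0017,0.002,0,0,0,0.85],
    [-0.02,0.0035,0.002,0,0,0,0.85],
    [-0.03,0.0052,0.002,0,0,0,0.85],
    [-0.035,0.006,0.002,0,0,0,0.85],
    [-0.035,0.006,0.002,0,0,0,0.85]
  ]
}}

```text
time: 7.22
position: [492.8, 119.1, 197.3]
ee_rot: [0.272, 3.129, 0.0]
contact_force: [2.4, -2.5, 6.1]
grip_width: 0.247
grip_force: 19.5
```

```bash
python3 - <<'E'
from h import *
s=monitor.state(); im,d,K,T=cam("wrist"); P=cloud(d,K,T); M=R.from_rotvec(s["ee_rot"]).as_matrix(); Q=(P-s["position"])@M
for r in range(200,300,5): print(r,Q[r,251].round(1),P[r,251].round(1))
E
```

```text
200 [10.6  0.4 64.1] [482.4 121.3 133.2]
205 [ 7.4  0.4 64.1] [485.6 120.8 133.2]
210 [ 4.1  0.4 64.2] [488.9 120.2 133.1]
215 [ 1.   0.4 63.7] [491.9 119.7 133.6]
220 [-2.2  0.4 63.3] [495.1 119.1 134. ]
225 [-5.8  0.4 63.8] [498.6 118.5 133.5]
230 [-5.7  0.4 55.9] [498.5 118.5 141.4]
235 [-5.5  0.4 48.3] [498.3 118.5 149. ]
240 [-5.7  0.4 42.1] [498.5 118.5 155.2]
245 [-5.2  0.4 34.9] [498.  118.6 162.4]
250 [-5.   0.4 28.8] [497.9 118.6 168.6]
255 [-4.7  0.4 22.7] [497.5 118.7 174.6]
260 [-5.8  0.4 19.7] [498.6 118.5 177.6]
265 [-5.4  0.4 14.2] [498.2 118.6 183.1]
270 [-6.3  0.4 11.2] [499.1 118.4 186.2]
275 [-8.3  0.4 10.1] [501.  118.1 187.2]
280 [-10.7   0.4   9.7] [503.4 117.7 187.6]
285 [-66.4   0.2  91. ] [558.3 107.9 106.4]
290 [-70.3   0.2  90.3] [562.1 107.2 107.1]
295 [-74.6   0.2  90.1] [566.3 106.4 107.3]
```

>>> {"name": "apply_moves", "arguments": {
  "steps": [
    [0,0,0,0,0,0,0.6],
    [0,0,0,0,0,0,0.55],
    [0,0,0,0,0,0,0.55],
    [0.015,-0.003,0,0,0,0,0.55],
    [0.031,-0.0055,0,0,0,0,0.55],
    [0.031,-0.0055,-0.03,0,0,0,0.55],
    [0.031,-0.0055,-0.06,0,0,0,0.55],
    [0.031,-0.0055,-0.07,0,0,0,0.55],
    [0.031,-0.0055,-0.07,0,0,0,0.55]
  ]
}}

```text
time: 8.02
position: [501.2, 117.4, 174.1]
ee_rot: [-0.272, -3.127, 0.0]
contact_force: [-0.8, 0.8, 0.5]
grip_width: 0.451
grip_force: 0.0
```

```bash
python3 - <<'E'
from h import *
s=monitor.state(); im,d,K,T=cam("wrist"); P=cloud(d,K,T); M=R.from_rotvec(s["ee_rot"]).as_matrix(); Q=(P-s["position"])@M
for r in range(200,300,6): print(r,Q[r,251].round(1))
r=250
for r in (240,252): print([ (c,Q[r,c].round(1).tolist()) for c in range(190,315,4)])
E
```

```text
200 [18.9  0.4 38.9]
206 [15.5  0.4 39.1]
212 [11.5  0.4 40.7]
218 [ 9.   0.4 38.3]
224 [ 5.   0.4 39.6]
230 [ 1.4  0.4 39.7]
236 [ 2.3  0.4 30. ]
242 [ 2.   0.4 23.5]
248 [ 1.4  0.4 18.3]
254 [ 1.3  0.4 12.4]
260 [1.8 0.4 5.9]
266 [0.9 0.4 2.3]
272 [ 1.   0.4 -2.8]
278 [ 0.7  0.4 -6.9]
284 [  0.3   0.4 -10.5]
290 [ -0.5   0.4 -13.4]
296 [ -3.4   0.4 -13. ]
[(190, [-17.5, -39.1, 67.2]), (194, [11.0, -24.5, 6.9]), (198, [10.9, -22.8, 7.2]), (202, [10.6, -21.2, 7.9]), (206, [10.5, -19.4, 8.0]), (210, [8.0, -18.4, 13.4]), (214, [-4.6, -20.1, 39.9]), (218, [-4.2, -17.7, 39.0]), (222, [-1.0, -14.8, 32.2]), (226, [-1.0, -12.7, 32.3]), (230, [-2.6, -10.9, 35.7]), (234, [2.1, -8.1, 25.6]), (238, [1.7, -6.2, 26.6]), (242, [2.0, -4.1, 25.9]), (246, [1.8, -2.1, 26.4]), (250, [1.6, -0.1, 26.7]), (254, [1.6, 1.9, 26.8]), (258, [2.6, 3.9, 24.6]), (262, [2.6, 5.9, 24.5]), (266, [1.9, 8.0, 26.0]), (270, [2.2, 9.9, 25.4]), (274, [-0.4, 12.4, 30.8]), (278, [-0.4, 14.5, 30.8]), (282, [-4.6, 17.5, 39.8]), (286, [-4.7, 19.7, 40.0]), (290, [-4.3, 21.8, 39.0]), (294, [8.9, 19.9, 11.3]), (298, [10.4, 21.2, 
[... 273 characters left out ...]
.6]), (214, [-11.5, -20.2, 39.0]), (218, [-11.7, -18.0, 39.3]), (222, [-11.7, -15.8, 39.4]), (226, [-11.8, -13.6, 39.7]), (230, [0.8, -9.5, 15.4]), (234, [1.6, -7.5, 13.8]), (238, [1.4, -5.7, 14.1]), (242, [1.8, -3.8, 13.4]), (246, [2.2, -1.9, 12.6]), (250, [1.8, -0.0, 13.4]), (254, [1.3, 1.8, 14.3]), (258, [1.9, 3.7, 13.2]), (262, [1.0, 5.6, 14.9]), (266, [1.7, 7.4, 13.5]), (270, [1.5, 9.3, 13.9]), (274, [-0.0, 11.4, 16.9]), (278, [-11.7, 15.4, 39.2]), (282, [-11.9, 17.7, 39.7]), (286, [-11.4, 19.8, 38.7]), (290, [-12.1, 22.2, 40.0]), (294, [4.0, 19.8, 9.1]), (298, [9.4, 19.9, -1.3]), (302, [10.8, 21.1, -4.0]), (306, [10.9, 22.7, -4.2]), (310, [10.9, 24.3, -4.2]), (314, [10.8, 26.0, -4.0])]
```

>>> {"name": "apply_moves", "arguments": {
  "steps": [
    [0.0067,-0.001,0,0,0,0,0.55],
    [0.0067,-0.001,0,0,0,0,0.55],
    [0.0067,-0.001,0,0,0,0,0.68],
    [0.0067,-0.001,0,0,0,0,0.72],
    [0.0067,-0.001,0,0,0,0,0.76],
    [0.0067,-0.001,0,0,0,0,0.82],
    [0.0067,-0.001,0,0,0,0,0.9],
    [0.0067,-0.001,0,0,0,0,0.9],
    [0.0067,-0.001,0,0,0,0,0.9]
  ],
  "newtons": 50
}}

```text
time: 8.82
position: [504.3, 117.0, 176.3]
ee_rot: [0.272, 3.129, -0.0]
contact_force: [-1.4, -2.5, 5.0]
grip_width: 0.247
grip_force: 49.1
```

>>> {"name": "apply_moves", "arguments": {
  "steps": [
    [0,0,0,0,0,0.014,0.9],
    [0,0,0,0,0,0.028,0.9],
    [0,0,0,0,0,0.042,0.9],
    [0,0,0,0,0,0.056,0.9],
    [0,0,0,0,0,0.056,0.9]
  ]
}}

```text
time: 9.23
position: [504.4, 117.3, 176.3]
ee_rot: [-0.007, 3.141, 0.001]
contact_force: [-0.4, -0.4, 6.2]
grip_width: 0.248
grip_force: 49.1
```

>>> {"name": "apply_moves", "arguments": {
  "steps": [
    [0,0,0,0,0,0.017,0.9],
    [0,0,0,0,0,0.034,0.9],
    [0,0,0,0,0,0.051,0.9],
    [0,0,0,0,0,0.068,0.9],
    [0,0,0,0,0,0.085,0.9],
    [0,0,0,0,0,0.102,0.9],
    [0,0,0,0,0,0.119,0.9],
    [0,0,0,0,0,0.133,0.9],
    [0,0,0,0,0,0.133,0.9]
  ]
}}

```text
time: 9.98
position: [504.4, 117.5, 176.3]
ee_rot: [-0.659, 3.071, 0.001]
contact_force: [-0.9, 0.4, 5.5]
grip_width: 0.246
grip_force: 49.2
```

```bash
python3 - <<'E'
from h import *
s=monitor.state(); print(s["contact_force"],s["wrist_torque"],s["position"])
E
```

```text
[-0.86031265  0.43542282  5.45982287] [ 0.15625149  0.11573144 -0.04736841] [504.39397017 117.45883938 176.31930522]
```

>>> {"name": "apply_moves", "arguments": {
  "steps": [
    [0,0,0,0,0,0.011,0.9],
    [0,0,0,0,0,0.022,0.9],
    [0,0,0,0,0,0.022,0.9]
  ]
}}

```text
time: 10.23
position: [504.4, 117.4, 176.3]
ee_rot: [-0.763, 3.047, 0.001]
contact_force: [-0.6, 1.4, 5.2]
grip_width: 0.246
grip_force: 49.2
```

>>> {"name": "apply_moves", "arguments": {
  "steps": [
    [0,0,0,0,0,0.011,0.9],
    [0,0,0,0,0,0.02,0.9],
    [0,0,0,0,0,0.02,0.9]
  ]
}}

```text
time: 10.48
position: [504.4, 117.4, 176.4]
ee_rot: [-0.858, 3.021, 0.001]
contact_force: [-1.3, -0.0, 6.3]
grip_width: 0.25
grip_force: 49.2
```

>>> {"name": "apply_moves", "arguments": {
  "steps": [
    [0,0,0,0,0,0.01,0.9],
    [0,0,0,0,0,0.017,0.9],
    [0,0,0,0,0,0.017,0.9]
  ]
}}

```text
time: 10.73
position: [504.4, 117.4, 176.5]
ee_rot: [-0.938, 2.997, 0.001]
contact_force: [-0.0, -0.2, 6.6]
grip_width: 0.246
grip_force: 49.3
```

>>> {"name": "apply_moves", "arguments": {
  "steps": [
    [0,0,0,0,0,0.01,0.9],
    [0,0,0,0,0,0.017,0.9],
    [0,0,0,0,0,0.017,0.9]
  ]
}}

```text
time: 10.98
position: [504.5, 117.4, 176.5]
ee_rot: [-1.017, 2.971, 0.001]
contact_force: [-0.8, 1.1, 6.5]
grip_width: 0.249
grip_force: 49.3
```

>>> {"name": "apply_moves", "arguments": {
  "steps": [
    [0,0,0,0,0,0.01,0.9],
    [0,0,0,0,0,0.017,0.9],
    [0,0,0,0,0,0.017,0.9]
  ]
}}

```text
time: 11.23
position: [504.5, 117.4, 176.8]
ee_rot: [-1.096, 2.943, 0.0]
contact_force: [-1.8, 0.7, 8.9]
grip_width: 0.247
grip_force: 49.5
```

```bash
python3 - <<'E'
from h import *
s=monitor.state(); print(s["contact_force"],s["wrist_torque"],s["position"])
im,d,K,T=cam("wrist"); cv2.imwrite("pics/w4.png",im)
E
```

```text
[-1.79392963  0.701958    8.8574807 ] [ 0.09599998  0.37948386 -0.03171748] [504.50166592 117.38640772 176.75427868]
```

View pics/w4.png

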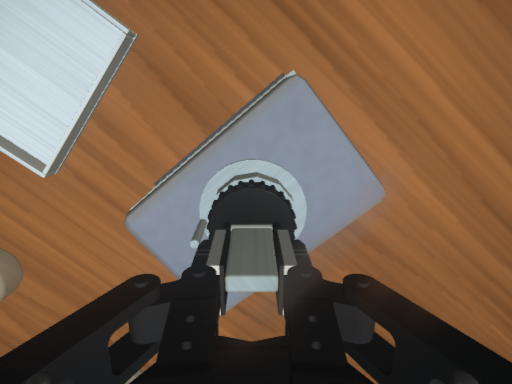

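The tab has turned with the gripper by about 51°, and the upward force is beginning to rise.

>>> {"name": "apply_moves", "arguments": {
  "steps": [
    [0,0,0,0,0,0.008,0.9],
    [0,0,0,0,0,0.014,0.9],
    [0,0,0,0,0,0.014,0.9]
  ]
}}

```text
time: 11.53
position: [504.7, 117.4, 177.3]
ee_rot: [-1.16, 2.917, 0.0]
contact_force: [-2.3, 0.4, 12.2]
grip_width: 0.242
grip_force: 50.0
```

```bash
python3 - <<'E'
from h import *
s=monitor.state(); print(s["contact_force"],s["wrist_torque"],s["position"])
E
```

```text
[-2.25570635  0.41557523 12.24396257] [0.12152057 0.6656596  0.00453683] [504.66254082 117.42310939 177.27779541]
```

>>> {"name": "apply_moves", "arguments": {
  "steps": [
    [0,0,0,0,0,0.006,0.9],
    [0,0,0,0,0,0.011,0.9],
    [0,0,0,0,0,0.011,0.9],
    [0,0,0,0,0,0.011,0.9]
  ]
}}

```text
time: 11.87
position: [504.8, 117.4, 177.4]
ee_rot: [-1.209, 2.897, -0.0]
contact_force: [-1.2, -0.1, 12.5]
grip_width: 0.247
grip_force: 49.9
```

```bash
python3 - <<'E'
from h import *
s=monitor.state(); print(s["contact_force"],s["wrist_torque"],s["position"])
E
```

```text
[-1.22520016 -0.14797847 12.52861165] [0.03723836 0.54223989 0.0142738 ] [504.82587232 117.40335696 177.42142175]
```

>>> {"name": "apply_moves", "arguments": {
  "steps": [
    [0,0,0.005,0,0,0,0.9],
    [0,0,0.01,0,0,0,0.9],
    [0,0,0.01,0,0,0,0.9]
  ]
}}

```text
time: 12.12
position: [504.8, 117.4, 180.3]
ee_rot: [-1.209, 2.898, -0.0]
contact_force: [-1.2, -0.2, 8.8]
grip_width: 0.248
grip_force: 49.6
```

>>> {"name": "apply_moves", "arguments": {
  "steps": [
    [0,0,0.015,0,0,0,0.9],
    [0,0,0.03,0,0,0,0.9],
    [0,0,0.05,0,0,0,0.9],
    [0,0,0.08,0,0,0,0.9],
    [0,0,0.12,0,0,0,0.9],
    [0,0,0.16,0,0,0,0.9],
    [0,0,0.2,0,0,0,0.9],
    [0,0,0.2,0,0,0,0.9],
    [0,0,0.2,0,0,0,0.9]
  ]
}}

```text
time: 12.87
position: [504.8, 117.1, 240.0]
ee_rot: [-1.21, 2.897, -0.001]
contact_force: [0.5, 0.8, -1.9]
grip_width: 0.246
grip_force: 48.9
```

```bash
python3 - <<'E'
from h import *
s=monitor.state(); print(s["contact_force"],s["wrist_torque"],s["position"],s["joint_pos"])
im,d,K,T=cam("side"); cv2.imwrite("pics/s3.png",cv2.resize(im[120:330,130:340],None,fx=2.8,fy=2.8,interpolation=cv2.INTER_CUBIC))
E
```

```text
[ 0.50067918  0.76874899 -1.92777203] [-0.03650265  0.00156883 -0.0499327 ] [504.77154104 117.09401664 240.02557054] [-2.48810028e-02 -1.51048231e-01 -1.83774350e-01  1.53630380e+00
  5.64156475e-05 -8.16023202e-01]
```

View pics/s3.png

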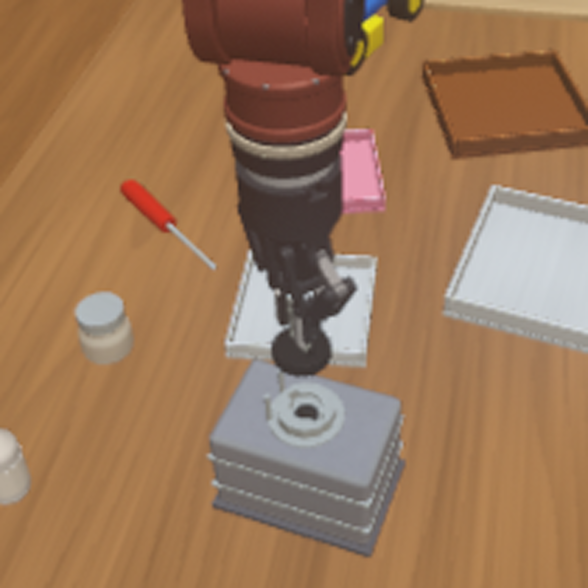

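The picture shows the cap hanging upright from the gripper, clear of the open neck, with the small tray behind it.

>>> {"name": "apply_moves", "arguments": {
  "steps": [
    [0.02,-0.08,0,0,0,0,0.9],
    [0.04,-0.18,0,0,0,0,0.9],
    [0.06,-0.28,0,0,0,0,0.9],
    [0.08,-0.38,0,0,0,0,0.9],
    [0.1,-0.48,0,0,0,0,0.9],
    [0.12,-0.58,0,0,0,0,0.9],
    [0.14,-0.66,0,0,0,0,0.9],
    [0.16,-0.72,0,0,0,0,0.9],
    [0.165,-0.745,0,0,0,0,0.9],
    [0.165,-0.745,0,0,0,0,0.9],
    [0.165,-0.745,0,0,0,0,0.9]
  ]
}}

```text
time: 13.83
position: [553.3, -105.8, 238.3]
ee_rot: [1.21, -2.899, -0.002]
contact_force: [0.2, -0.8, -0.6]
grip_width: 0.247
grip_force: 49.1
```

```bash
python3 - <<'E'
from h import *
s=monitor.state(); print(s["contact_force"],s["position"])
im,d,K,T=cam("wrist"); cv2.imwrite("pics/w5.png",im); P=cloud(d,K,T)
q=P[(P[...,2]<35)&(P[...,2]>13)&(abs(P[...,0]-554)<110)&(abs(P[...,1]+106)<110)]; print("wall",cv2.minAreaRect(q[:,:2].astype(np.float32)))
q=P[(P[...,2]<12)&(abs(P[...,0]-554)<30)&(abs(P[...,1]+106)<60)]; print("floor",np.median(q[:,2]))
E
```

```text
[ 0.16155615 -0.82390655 -0.63790677] [ 553.27588529 -105.8386113   238.33293575]
wall ((556.0673217773438, -103.58257293701172), (150.2384796142578, 150.03099060058594), 4.087717056274414)
floor 5.751658532997453
```

View pics/w5.png

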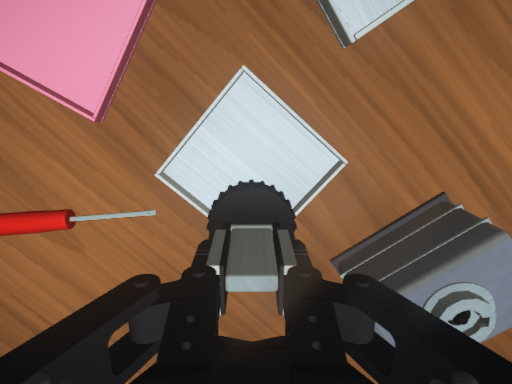

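The cap is held over the tray (corners at (68, 243), (160, 345) and (175, 157)), with the can and screwdriver clear.

>>> {"name": "apply_moves", "arguments": {
  "steps": [
    [0,0,-0.06,0,0,0,0.9],
    [0,0,-0.14,0,0,0,0.9],
    [0,0,-0.22,0,0,0,0.9],
    [0,0,-0.3,0,0,0,0.9],
    [0,0,-0.37,0,0,0,0.9],
    [0,0,-0.44,0,0,0,0.9],
    [0,0,-0.49,0,0,0,0.9],
    [0,0,-0.52,0,0,0,0.9],
    [0,0,-0.535,0,0,0,0.9],
    [0,0,-0.535,0,0,0,0.9]
  ]
}}

```text
time: 14.72
position: [553.3, -105.5, 77.9]
ee_rot: [1.212, -2.898, -0.001]
contact_force: [-0.4, 0.5, -1.2]
grip_width: 0.249
grip_force: 49.1
```

>>> {"name": "apply_moves", "arguments": {
  "steps": [
    [0,0,-0.003,0,0,0,0.9],
    [0,0,-0.006,0,0,0,0.9],
    [0,0,-0.009,0,0,0,0.9],
    [0,0,-0.009,0,0,0,0.9]
  ]
}}

```text
time: 15.05
position: [554.0, -106.5, 76.3]
ee_rot: [-1.21, 2.898, -0.001]
contact_force: [0.3, 0.6, -1.3]
grip_width: 0.245
grip_force: 49.1
```

>>> {"name": "apply_moves", "arguments": {
  "steps": [
    [0,0,-0.003,0,0,0,0.9],
    [0,0,-0.006,0,0,0,0.9],
    [0,0,-0.01,0,0,0,0.9],
    [0,0,-0.01,0,0,0,0.9]
  ]
}}

```text
time: 15.38
position: [553.5, -106.3, 72.4]
ee_rot: [1.21, -2.899, -0.001]
contact_force: [-0.1, 0.7, -1.3]
grip_width: 0.247
grip_force: 49.1
```

>>> {"name": "apply_moves", "arguments": {
  "steps": [
    [0,0,-0.003,0,0,0,0.9],
    [0,0,-0.006,0,0,0,0.9],
    [0,0,-0.006,0,0,0,0.9]
  ]
}}

```text
time: 15.63
position: [553.5, -106.3, 70.7]
ee_rot: [1.21, -2.899, -0.001]
contact_force: [0.4, -0.4, -1.1]
grip_width: 0.248
grip_force: 49.1
```

>>> {"name": "apply_moves", "arguments": {
  "steps": [
    [0,0,-0.003,0,0,0,0.9],
    [0,0,-0.004,0,0,0,0.9],
    [0,0,-0.004,0,0,0,0.9]
  ]
}}

```text
time: 15.88
position: [553.6, -106.4, 69.6]
ee_rot: [1.211, -2.899, -0.0]
contact_force: [0.2, -0.1, 0.1]
grip_width: 0.25
grip_force: 49.1
```

>>> {"name": "apply_moves", "arguments": {
  "steps": [
    [0,0,-0.003,0,0,0,0.9],
    [0,0,-0.004,0,0,0,0.9],
    [0,0,-0.004,0,0,0,0.9]
  ]
}}

```text
time: 16.13
position: [554.0, -106.3, 69.2]
ee_rot: [-1.21, 2.898, -0.0]
contact_force: [-2.0, 1.1, 5.2]
grip_width: 0.25
grip_force: 50.0
```

>>> {"name": "apply_moves", "arguments": {
  "steps": [
    [0,0,0,0,0,0,0.7],
    [0,0,0,0,0,0,0.6],
    [0,0,0,0,0,0,0.5],
    [0,0,0,0,0,0,0.5],
    [0,0,0.02,0,0,0,0.5],
    [0,0,0.06,0,0,0,0.5],
    [0,0,0.14,0,0,0,0.5],
    [0,0,0.24,0,0,0,0.5],
    [0,0,0.36,0,0,0,0.5],
    [0,0,0.46,0,0,0,0.5],
    [0,0,0.5,0,0,0,0.5],
    [0,0,0.5,0,0,0,0.5]
  ]
}}

```text
time: 17.13
position: [555.4, -107.2, 223.6]
ee_rot: [-1.209, 2.895, -0.008]
contact_force: [0.2, 0.7, -0.2]
grip_width: 0.497
grip_force: 0.0
```

```bash
python3 - <<'E'
from h import *
s=monitor.state(); print(s["contact_force"],s["position"],s["grip_width"])
im,d,K,T=cam("wrist"); cv2.imwrite("pics/w6.png",im); P=cloud(d,K,T)
q=P[(P[...,2]<29)&(P[...,2]>24)&(np.hypot(P[...,0]-554,P[...,1]+106)<45)]
A=np.c_[q[:,:2],np.ones(len(q))]; print("disc top",len(q),np.median(q,0),"slope",np.linalg.lstsq(A,q[:,2],rcond=None)[0])
E
```

```text
[ 0.22334829  0.69862733 -0.18127253] [ 555.36824073 -107.17256865  223.6193498 ] 0.4971470722994782
disc top 1097 [ 547.04814115 -113.07227116   27.56250351] slope [ 3.88038486e-04 -2.63496811e-03  2.69918680e+01]
```

View pics/w6.png

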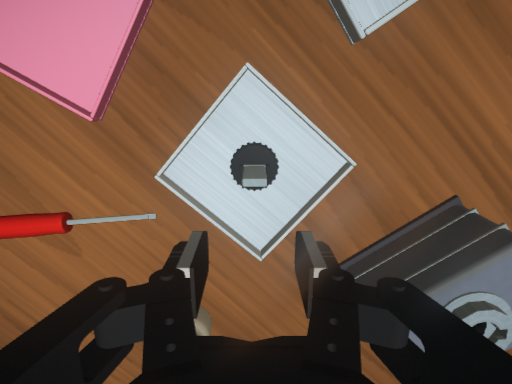

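The cap stands level at the middle of the tray (row 167, col 254), released, and the gripper is clear.

```bash
python3 -c "
from h import *
print(finish_job())"
```

```text
the job is handed in; nothing more can be done
None
```

I lifted the tab upright, turned the cap about 56° anticlockwise until the spring pushed it free, lifted it out and set it down upright in the middle of the small grey tray; it's released and the job is handed in, but the hand-in returned no verdict.

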